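# Close the bayonet lid of a paint pressure pot

## Robot

A 7-joint arm with a two-finger parallel gripper is mounted at the origin on a cart in front of the work surface, level with it; the furniture and walls round the work are solid. World frame = base frame: x ahead of the robot, y to its left, z up, the work surface at z = 0. Lengths are in m, angles in rad, forces in N, time in s.
With the tool pointing down it reaches from about 0.4 to 0.875 m from the base axis. Payload 19.3 kg.
Tool frame: the origin (TCP) lies where the fingers leave the gripper's body, on its centre line; the fingertips stand bot.tip_reach ahead of it and the grasp point (between the pads) lies 54 mm ahead of it (bot.tip_reach is the distance from the TCP to the fingertips, in m); z points along the fingers, y is the line along which they close (so a half turn about z gives the same grasp; the last joint's range is limited). The gripper opens to 85 mm and grips with 20 to 120 N. Pads are 22 mm wide; open, the fingers measure 114 mm over their backs; the gripper's body (76 mm by 85 mm) begins 54 mm behind the grasp point. The pads swing forward as they close: fully open they stand 13 mm farther back than shut.
Start: joints at [1.082, 0.521, -0.036, 1.599, 0.021, 1.021, -0.113], TCP at [0.254, -0.571, 0.304] pointing down, gripper open.
Joint ranges: [-2.91, 2.91], [-0.3, 2.13], [-1.5, 1.42], [0.17, 2.43], [-1.26, 4.41], [0.16, 1.93], [-2.52, 2.52]. Speed limits (rad/s): [1.89, 1.89, 2.39, 2.39, 3.01, 3.01, 3.01].

## Interface

Orientations are given as [roll, pitch, yaw] about the fixed x, y, z axes, in that order (R = Rz(yaw) Ry(pitch) Rx(roll)).
In Python, from workcell import bot gives the robot as it stands. The module is installed in compiled form; this text tells all that it offers.
- The arm moves only by the shell command python3 -m jog 'ROWS' [FORCE]. ROWS is JSON, a list that holds one entry, the list of rows, each a list of 7 numbers: the shift along the tool's x, y, z in mm, then the turn, a rotation vector about the tool's x, y, z in rad, then the opening, from 0 (shut) to 1 (fully open). In form: [[[tx, ty, tz, wx, wy, wz, fingers], ...]]. A call has 1 to 5 rows; each row shifts and turns the commanded pose from where the row before left it, along the tool's axes as they then stand; what a row does not reach is not made up. A row lasts 1/10 s, in which the tool goes at most 50 mm and 8.59 degrees, less where a joint would pass 70% of its speed; a pose out of reach is approached as far as the arm can. A call is refused whole if a number of a shift passes 50 or a number of a turn 0.15, either way. A call with a gripper value outside its range is refused whole. The fingers move at their own pace and stop on an object; FORCE is the grip in N (left out, the last holds). Time passes only in rows, so rows that do not move let the fingers close. It gives the time, the measured TCP pose, the force, the opening and the grip force at its end, in the units of the state.
- bot.observe(): the state, without advancing time (a new reading comes with each control period).
- bot.grab_frame(name): name is "side" or "top" or "wrist"; returns a dict with "img" (420x560x3 uint8, red, green, blue), "intrinsics" (3x3 intrinsics, pixels), "R" (3x3) and "t" (3): a world point X has camera coordinates R X + t; the wrist camera has in their place "tool_from_camera" (4x4, takes a point from camera to tool coordinates, whose origin is the TCP and whose axes are the flange's). Camera axes: x right, y down, z forward; pixel columns grow to the right and rows downward; lengths in m; the calibration is good to about 2 mm. A picture is of the moment at which its call begins: read the wrist's pose just before it. There is no depth.
- bot.job_done(): hands the job in; it is judged then, once.
Trained networks look in a picture, given as the dict that the camera call returned (one of the last four; its "shot" number tells which), for a name from the list of things; names that differ only in an ending like _2 or _b are one class to them, and where a whole thing is asked for, a point or a joint stands for the part that bears it (a point fixed in the world has none). Each returns a list of dicts, best first, with "conf" (0 to 1); they miss things now and then, are a little off and sometimes report something else, mostly with a low value. They report only what shows in the picture. A call takes as long as a camera call.
- bot.trace(query, picture): "region" (420x560 bool, what is visible of it).
- bot.spot_point(query, picture): "xyz" ([x, y, z] in m, in world coordinates, good to about 4 mm: a listed point, or the origin of a listed thing).
The state is a dict: "clock": time; "qpos": joint angles; "qd": joint speeds; "joint_efforts": joint torques, N m; "position": TCP position; "tool_rot": TCP orientation; "force": force on the tool from outside, world axes, zero at the start; "moment": the same for the moment, N m; "grip_width": finger opening in m; "finger_force": force on a finger pad.
Only numpy, scipy, OpenCV 4.12 (cv2) and the standard library are available. Lean on these libraries where they do the work, as an engineer would, in place of code of your own. Each camera call takes 0.05 s, during which the arm holds its last target. There are 200 camera calls.

## Task

Close the paint pressure pot: set its loose lid on the mouth so that the three lugs drop through the gaps in the collar, press it lightly onto the sprung sealing ring and turn it clockwise until the ramps draw it down snug, about 0.4 N m at the bar, neither loose nor forced. Leave the lid locked and level with the gripper clear of it, be gentle with pot and lid throughout, and do not push the cup, bottles, tape or sanding block about.

Things in the scene. Friction and masses are not known exactly. Their poses are not given: they have to be found in the camera images.
- pot: Blue steel paint pressure pot, bolted down, 131 mm across its bright collar, 130 mm high, outlet and air regulator on its far side. Origin: centre of its underside. The mouth has three inward tabs (inner radius 42 mm) and between them three gaps 36 degrees wide, centred 0, 120 and 240 degrees from the pot's x axis and marked by red dashes; the wall behind is at radius 50 mm.
- pot_mouth (a point): Centre of the pot's mouth, level with the collar's top, 130 mm above the trolley; axes as the pot's. About 14 mm below it lies the rubber sealing ring (77 mm across) on springs, about 14 N per mm. Its rest height differs by up to 5 mm from one start to the next and is not measured.
- pot_ramp (a point): Start of one ramp, at a gap's edge: under each tab a ramp begins at the gap's clockwise side (seen from above), 6 mm below the collar's top, and falls 0.1 mm per degree clockwise to an end stop. By the ring's height the lid comes snug 20 to 78 degrees clockwise of the gap's middle; well past that it is overloaded.
- lid: Loose aluminium lid, 0.28 to 0.44 kg, 96 mm across its lugs, 58 mm high, right way up. Origin: centre of its flat underside. Plug 80 mm across with bevelled lower edge. With the lugs in the gaps (x axis along the pot's, or 120 or 240 degrees from it) it rests with its underside 112 to 118 mm above the pot's, otherwise on the tabs, about 126 mm or more above.
- lid_lug (a point): Top of one of the lid's three steel lugs: each 20 mm long, its top 8 mm above the underside, reaching radius 48 mm, at 0, 120 and 240 degrees from the lid's x axis. A press of 8 to 10 N takes the lugs below the ramps in every case; turned clockwise, the lid then goes down with the ramps.
- lid_bar (a point): Middle of the lid's black bar handle (104 mm long along the lid's x axis, 16 mm wide and high), 50 mm above the underside, on a central stem; axes as the lid's. Snug means 15 to 40 N of pull between ramps and lugs, felt at the bar as about 0.3 to 0.5 N m of turning moment (nearly nothing before the ramps bite); friction then holds the lid.
- cup: Clear mixing cup, 71 mm across, 86 mm high, standing loose; origin centre of its underside.
- bottle_red_cap: Small bottle with red cap, 49 mm across, 111 mm high, loose; origin centre of its underside.
- bottle_brown: Small dark brown bottle with black cap, 45 mm across, 96 mm high, loose; origin centre of its underside.
- tape: Roll of cream masking tape lying flat, 104 mm across, 24 mm high, loose; origin centre of its underside.
- block: Black sanding block, 64 x 118 x 31 mm, loose; origin centre of its underside.

How it is judged:
By the outcome, as a careful person would: the job done as asked, in the order asked, and still so for the second after the job is handed in, with the robot touching nothing.
It also fails if it takes over 58 s, if anything falls off the work surface, if the arm or the gripper's body presses on something with over 40 N, if the wrist force passes 120 N, or if a joint passes its speed limit or range.

## Working session

There is one attempt and no reset: what is moved stays moved. The work goes in short steps, Python scripts to look and compute and a shell command to move; the robot and the scene stay as the last step left them, time stands still between calls to the robot, and variables do not carry over. Pictures are saved under pics/ and viewed, at most 10 in all, crops included, and the job is handed in when it is done.

```bash
mkdir -p pics
cat > h.py <<'E'
import numpy as np, cv2
from workcell import bot
from scipy.spatial.transform import Rotation as Ro
def st():
    s=bot.observe(); print({k:np.round(s[k],3).tolist() for k in ['clock','qpos','position','tool_rot','force','moment','grip_width','finger_force']}); return s
def save(f,n): cv2.imwrite('pics/'+n,f['img'][:,:,::-1])
def wcam(s,f):
    T=np.eye(4);T[:3,:3]=Ro.from_euler('xyz',s['tool_rot']).as_matrix();T[:3,3]=s['position']
    W=np.linalg.inv(T@f['tool_from_camera']); return W[:3,:3],W[:3,3]
def proj(f,R,t,X):
    c=R@np.array(X)+t; p=f['intrinsics']@c; return p[:2]/p[2]
E
python3 - <<'E'
from h import *
s=st(); print(bot.tip_reach)
fs={n:bot.grab_frame(n) for n in ['side','top','wrist']}
for n in fs: save(fs[n],n+'0.png')
for n in ['side','top']:
  for q in ['pot','pot_mouth','pot_ramp','lid','lid_lug','lid_bar','cup','bottle_red_cap','bottle_brown','tape','block']:
    print(n,q,[(np.round(d['xyz'],3).tolist(),round(d['conf'],2)) for d in bot.spot_point(q,fs[n])[:4]])
cv2.imwrite('pics/a.png',np.hstack([cv2.resize(fs[n]['img'],(400,300)) for n in ['side','wrist']])[:,:,::-1])
E
```

```text
{'clock': 0.0, 'qpos': [1.082, 0.522, -0.036, 1.6, 0.021, 1.021, -0.113], 'position': [0.254, -0.571, 0.303], 'tool_rot': [-3.14, 0.0, 0.419], 'force': [0.102, 0.393, -0.515], 'moment': [-0.079, -0.009, -0.029], 'grip_width': 0.085, 'finger_force': 0.0}
0.0726
side pot [([0.524, 0.158, -0.002], 0.56), ([0.562, 0.146, 0.123], 0.18)]
side pot_mouth [([0.52, 0.159, 0.131], 0.75), ([0.538, -0.167, 0.044], 0.51)]
side pot_ramp [([0.564, 0.148, 0.123], 0.84), ([0.685, -0.13, -0.004], 0.58)]
side lid [([0.536, -0.169, 0.002], 0.85), ([0.561, 0.147, 0.129], 0.67)]
side lid_lug [([0.565, -0.199, 0.007], 0.61)]
side lid_bar [([0.536, -0.165, 0.043], 0.71)]
side cup [([0.622, 0.33, -0.001], 0.71)]
side bottle_red_cap [([0.666, -0.309, 0.001], 0.87)]
side bottle_brown [([0.625, -0.366, 0.002], 0.58)]
side tape [([0.689, 0.215, -0.001], 0.88)]
side block [([0.684, -0.131, -0.004], 0.98), ([0.52, 0.156, 0.132], 0.68)]
top pot [([0.529, 0.161, 0.006], 0.81)]
top pot_mouth [([0.524, 0.159, 0.132], 0.91)]
top pot_ramp [([0.57, 0.142, 0.122], 0.92)]
top lid [([0.535, -0.168, 0.002], 0.7)]
top lid_lug [([0.571, -0.199, 0.011], 0.6), ([0.623, -0.363, 0.003], 0.45)]
top lid_bar [([0.537, -0.168, 0.052], 0.59), ([0.621, 0.331, 0.007], 0.19)]
top cup [([0.622, 0.331, 0.007], 0.6)]
top bottle_red_cap [([0.671, -0.308, -0.002], 0.69)]
top bottle_brown [([0.624, -0.366, 0.003], 0.82)]
top tape [([0.685, 0.212, -0.002], 0.97)]
top block [([0.683, -0.127, 0.001], 0.97)]
```

View pics/top0.png

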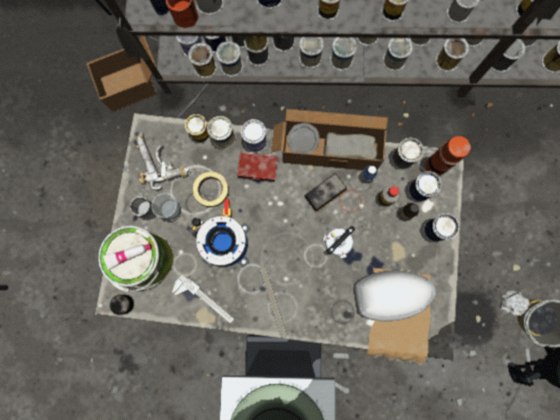

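View pics/a.png

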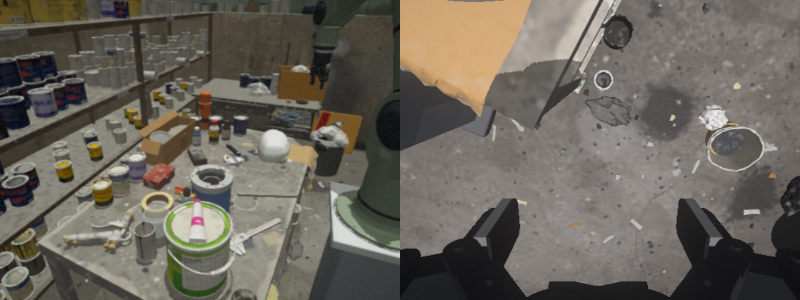

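```bash
python3 -m jog '[[[0,0,-40,0,0,0,1],[42,-25,-5,0,0,0,1],[42,-25,0,0,0,0,1],[42,-25,0,0,0,0,1],[42,-25,0,0,0,0,1]]]' && python3 -m jog '[[[42,-25,0,0,0,0,1],[42,-25,0,0,0,0,1],[42,-25,0,0,0,0,1],[42,-25,0,0,0,0,1],[0,0,0,0,0,0,1]]]'
python3 - <<'E'
from h import *
s=st(); f=bot.grab_frame('wrist'); save(f,'w1.png'); print(np.round(f['tool_from_camera'],3)); print(f['intrinsics'])
for q in ['lid','lid_lug','lid_bar']:
    print(q,[(np.round(d['xyz'],3).tolist(),round(d['conf'],2)) for d in bot.spot_point(q,f)[:4]])
E
```

```text
clock: 1.75
position: [0.3677, -0.4096, 0.3491]
tool_rot: [3.141, -0.0, 0.418]
force: [0.9, -2.0, 0.1]
grip_width: 0.0854
finger_force: 0.0
clock: 2.25
position: [0.4833, -0.2457, 0.349]
tool_rot: [-3.14, -0.002, 0.427]
force: [-0.7, -1.1, -0.4]
grip_width: 0.0853
finger_force: 0.0
{'clock': 2.25, 'qpos': [0.495, 0.346, -0.173, 1.76, 0.065, 1.041, -0.845], 'position': [0.483, -0.246, 0.349], 'tool_rot': [-3.14, -0.002, 0.427], 'force': [-0.655, -1.052, -0.372], 'moment': [-0.013, 0.017, 0.002], 'grip_width': 0.085, 'finger_force': 0.0}
[[-0.001 -0.956 -0.292  0.073]
 [ 1.    -0.001 -0.    -0.   ]
 [ 0.    -0.292  0.956 -0.07 ]
 [ 0.     0.     0.     1.   ]]
[[377.1829137    0.         276.81630251]
 [  0.         377.1829137  212.39481842]
 [  0.           0.           1.        ]]
lid [([0.541, -0.176, 0.002], 0.59)]
lid_lug [([0.566, -0.199, 0.009], 0.92)]
lid_bar [([0.536, -0.17, 0.05], 0.63)]
```

View pics/w1.png

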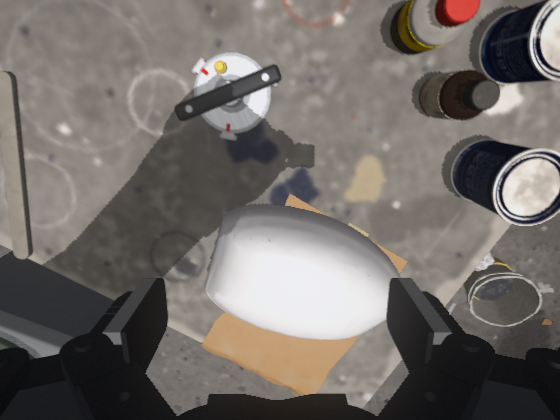

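```bash
cat >> h.py <<'E'
def ray(f,R,t,px,z):
    d=R.T@np.linalg.inv(f['intrinsics'])@np.array([px[0],px[1],1.]); c=-R.T@t
    return c+d*(z-c[2])/d[2]
def topx(s,X):  # world displacement -> tool axes mm
    return np.round(Ro.from_euler('xyz',s['tool_rot']).as_matrix().T@(np.array(X)-s['position'])*1000,1)
E
python3 - <<'E'
from h import *
s=bot.observe(); f=bot.grab_frame('wrist'); R,t=wcam(s,f)
a,b=ray(f,R,t,(180,112),.056),ray(f,R,t,(275,73),.056)
print(a,b,(a+b)/2,np.degrees(np.arctan2(*(b-a)[1::-1])),np.linalg.norm(b-a))
for p in [(199,67),(229,135)]: print(ray(f,R,t,p,.007))
# triangulate bar from side+top+wrist network points
def tri(q):
    A=np.zeros((3,3));B=np.zeros(3)
    for n in ['top','side']:
        g=bot.grab_frame(n); d=bot.spot_point(q,g)[0]; Rn,tn=g['R'],g['t']
        print(q,n,np.round(d['xyz'],3)); P=np.array(d['xyz']); c=-Rn.T@tn; u=(P-c)/np.linalg.norm(P-c)
        M=np.eye(3)-np.outer(u,u);A+=M;B+=M@c
    return np.linalg.solve(A,B)
for q in ['lid_bar','pot_mouth']: print(np.round(tri(q),4))
g=bot.grab_frame('top');save(g,'t1.png')
E
```

```text
[ 0.49740581 -0.14538364  0.056     ] [ 0.56438713 -0.21251393  0.056     ] [ 0.53089647 -0.17894878  0.056     ] -45.06364130179682 0.09483128252659265
[ 0.54073731 -0.13781288  0.007     ]
[ 0.48956869 -0.19119481  0.007     ]
lid_bar top [ 0.536 -0.169  0.053]
lid_bar side [ 0.537 -0.168  0.045]
[ 0.5371 -0.17    0.0437]
pot_mouth top [0.521 0.159 0.13 ]
pot_mouth side [0.52  0.156 0.134]
[0.5196 0.1577 0.1355]
```

```bash
python3 -m jog '[[[43,-26,0,0,0,0,1],[43,-26,0,0,0,0,1],[0,0,6,0,0,-0.138,1],[0,0,6,0,0,-0.138,1],[0,0,6,0,0,-0.138,1]]]' >/dev/null && python3 -m jog '[[[0,0,6,0,0,-0.138,1],[0,0,6,0,0,-0.138,1],[0,0,6,0,0,-0.138,1],[0,0,6,0,0,-0.138,1],[0,0,6,0,0,-0.138,1]]]' >/dev/null && python3 -m jog '[[[0,0,6,0,0,-0.138,1],[0,0,6,0,0,-0.138,1],[0,0,6,0,0,-0.138,1],[0,0,6,0,0,-0.138,1],[0,0,6,0,0,-0.138,1]]]' >/dev/null&& python3 -m jog '[[[0,0,6,0,0,-0.138,1],[0,0,0,0,0,0,1],[0,0,0,0,0,0,1],[0,0,0,0,0,0,1]]]'
python3 - <<'E'
from h import *
s=st(); f=bot.grab_frame('wrist'); save(f,'w2.png'); 
for q in ['lid','lid_lug','lid_bar']:
    print(q,[(np.round(d['xyz'],3).tolist(),round(d['conf'],2)) for d in bot.spot_point(q,f)[:4]])
E
```

```text
clock: 4.85
position: [0.5371, -0.1696, 0.2652]
tool_rot: [3.141, 0.0, 2.347]
force: [-0.2, -0.3, 0.2]
grip_width: 0.0851
finger_force: 0.0
{'clock': 4.85, 'qpos': [0.639, 0.529, -0.612, 1.783, 0.366, 0.945, 0.65], 'position': [0.537, -0.17, 0.265], 'tool_rot': [3.141, 0.0, 2.347], 'force': [-0.234, -0.278, 0.207], 'moment': [-0.041, -0.061, -0.0], 'grip_width': 0.085, 'finger_force': 0.0}
lid []
lid_lug [([0.568, -0.196, 0.008], 0.79)]
lid_bar [([0.54, -0.173, 0.046], 0.98)]
```

View pics/w2.png

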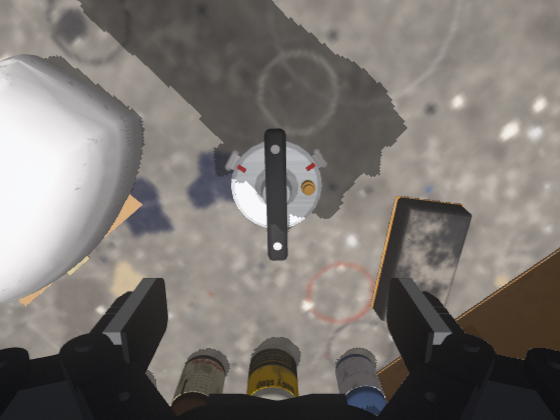

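Run:
```python
from h import *
s=bot.observe(); f=bot.grab_frame('wrist'); R,t=wcam(s,f)
a,b=ray(f,R,t,(275,149),.058),ray(f,R,t,(277.5,246),.058)
print((a+b)/2,np.degrees(np.arctan2(*(b-a)[1::-1])),np.linalg.norm(b-a))
a,b=ray(f,R,t,(275.3,130),.055),ray(f,R,t,(278.,258),.055)
print((a+b)/2,np.degrees(np.arctan2(*(b-a)[1::-1])),np.linalg.norm(b-a))
for p in [(235,163),(319,159)]: print(ray(f,R,t,p,.007))
print(topx(s,(a+b)/2))
```

```text
[ 0.53522407 -0.16990528  0.058     ] -44.03884537565428 0.07623549167414538
[ 0.53483169 -0.16905458  0.055     ] -44.277351220348386 0.10122377929083583
[ 0.49585828 -0.1815701   0.007     ]
[ 0.54569193 -0.12756841  0.007     ]
[  1.9  -1.2 210.1]
```

```bash
python3 -m jog '[[[1,-1,30,0,0,-0.022,1],[0,0,35,0,0,0,1],[0,0,35,0,0,0,0.6],[0,0,30,0,0,0,0.6],[0,0,15,0,0,0,0.6]]]' 70 && python3 -m jog '[[[0,0,14,0,0,0,0.6],[0,0,0,0,0,0,0.6],[0,0,0,0,0,0,0],[0,0,0,0,0,0,0],[0,0,0,0,0,0,0]]]' && python3 -m jog '[[[0,0,0,0,0,0,0],[0,0,0,0,0,0,0],[0,0,0,0,0,0,0],[0,0,0,0,0,0,0]]]'
```

```text
clock: 5.6
position: [0.5347, -0.1693, 0.1177]
tool_rot: [-3.14, -0.002, 2.373]
force: [0.3, 0.2, 0.2]
grip_width: 0.0513
finger_force: 0.0
clock: 6.1
position: [0.5361, -0.1697, 0.1074]
tool_rot: [3.141, 0.002, 2.373]
force: [-1.4, 1.0, 9.1]
grip_width: 0.0201
finger_force: 68.3
clock: 6.5
position: [0.5361, -0.1697, 0.1074]
tool_rot: [3.141, 0.002, 2.372]
force: [-2.2, 0.4, 10.1]
grip_width: 0.0204
finger_force: 68.3
```

Run:
```python
from h import *
s=st(); f=bot.grab_frame('wrist');g=bot.grab_frame('side'); 
u,v=proj(g,g['R'],g['t'],(.536,-.17,.06)).astype(int)
c=cv2.resize(g['img'][max(0,v-60):v+60,max(0,u-60):u+60],(420,420),interpolation=2)
cv2.imwrite('pics/b.png',cv2.resize(np.hstack([f['img'][:,:,:],c[:,:240]]),(800,420))[:,:,::-1])
```

```text
{'clock': 6.5, 'qpos': [0.545, 0.747, -0.487, 1.88, 0.554, 0.65, 0.52], 'position': [0.536, -0.17, 0.107], 'tool_rot': [3.141, 0.002, 2.372], 'force': [-2.229, 0.369, 10.06], 'moment': [0.241, 0.442, -0.028], 'grip_width': 0.02, 'finger_force': 68.289}
```

View pics/b.png

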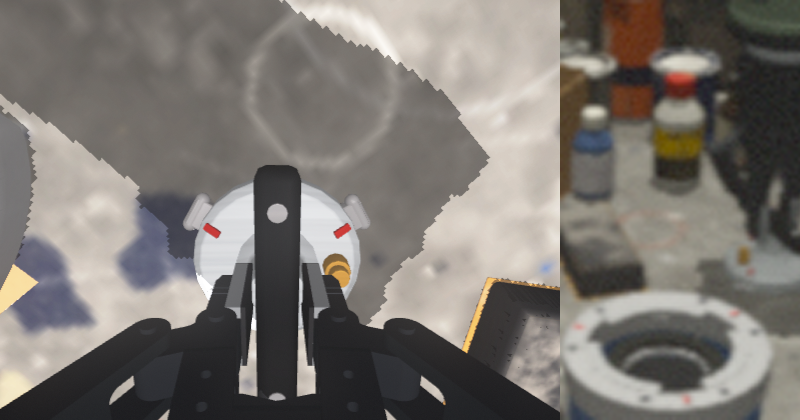

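```bash
python3 -m jog '[[[0,0,0,0,0,0,0.5],[0,0,0,0,0,0,0.5],[0,0,-9,0,0,0,0.5],[0,0,0,0,0,0,0.5],[0,0,0,0,0,0,0]]]' 70 && python3 -m jog '[[[0,0,0,0,0,0,0],[0,0,0,0,0,0,0],[0,0,0,0,0,0,0],[0,0,0,0,0,0,0]]]'
python3 - <<'E'
from h import *
st()
E
```

```text
clock: 7.1
position: [0.5357, -0.1697, 0.1153]
tool_rot: [3.141, 0.001, 2.373]
force: [0.1, -0.3, -0.4]
grip_width: 0.0291
finger_force: 0.0
clock: 7.5
position: [0.5359, -0.1696, 0.1156]
tool_rot: [3.141, 0.001, 2.373]
force: [-2.8, 0.5, 15.4]
grip_width: 0.0142
finger_force: 105.2
{'clock': 7.5, 'qpos': [0.552, 0.734, -0.496, 1.878, 0.543, 0.666, 0.528], 'position': [0.536, -0.17, 0.116], 'tool_rot': [3.141, 0.001, 2.373], 'force': [-2.8, 0.487, 15.387], 'moment': [0.081, 0.665, -0.015], 'grip_width': 0.014, 'finger_force': 105.218}
```

```bash
python3 -m jog '[[[0,0,-5,0,0,0,0],[0,0,-10,0,0,0,0],[0,0,-20,0,0,0,0],[0,0,-30,0,0,0,0],[0,0,-40,0,0,0,0]]]' 70 && python3 -m jog '[[[0,0,-40,0,0,0,0],[0,0,-35,0,0,0,0],[0,0,0,0,0,0,0],[0,0,0,0,0,0,0]]]'
python3 - <<'E'
from h import *
st(); f=bot.grab_frame('wrist'); save(f,'w3.png')
E
```

```text
clock: 8.0
position: [0.5346, -0.1693, 0.2203]
tool_rot: [-3.141, -0.003, 2.373]
force: [1.2, -0.9, -3.7]
grip_width: 0.0144
finger_force: 102.5
clock: 8.4
position: [0.5352, -0.1697, 0.2952]
tool_rot: [-3.142, 0.001, 2.373]
force: [1.1, -0.6, -4.7]
grip_width: 0.0136
finger_force: 102.6
{'clock': 8.4, 'qpos': [0.661, 0.494, -0.639, 1.757, 0.342, 1.004, 0.695], 'position': [0.535, -0.17, 0.295], 'tool_rot': [-3.142, 0.001, 2.373], 'force': [1.051, -0.553, -4.689], 'moment': [0.006, 0.077, -0.006], 'grip_width': 0.014, 'finger_force': 102.614}
```

View pics/w3.png

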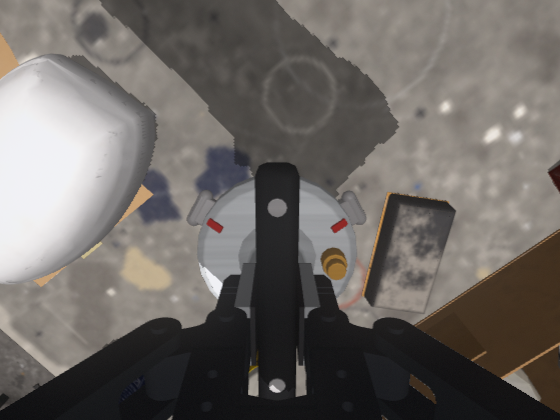

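```bash
python3 -m jog '[[[14,14,-3,0,0,0,0],[28,29,-3,0,0,0,0],[28,29,0,0,0,0,0],[28,29,0,0,0,0,0],[28,29,0,0,0,0,0]]]' && python3 -m jog '[[[14,14,0,0,0,0,0],[0,0,0,0,0,0,0],[0,0,0,0,0,0,0],[0,0,0,0,0,0,0]]]'
python3 - <<'E'
from h import *
s=st(); f=bot.grab_frame('wrist'); save(f,'w4.png')
for q in ['pot_mouth','pot_ramp','lid_bar','lid_lug']:
    print(q,[(np.round(d['xyz'],4).tolist(),topx(s,d['xyz']),round(d['conf'],2)) for d in bot.spot_point(q,f)[:4]])
E
```

```text
clock: 8.95
position: [0.5345, 0.0129, 0.2995]
tool_rot: [-3.14, -0.002, 2.373]
force: [0.8, -0.3, -3.8]
grip_width: 0.0142
finger_force: 102.5
clock: 9.35
position: [0.5348, 0.0302, 0.3001]
tool_rot: [-3.14, -0.001, 2.372]
force: [0.1, 0.0, -4.6]
grip_width: 0.0141
finger_force: 102.6
{'clock': 9.35, 'qpos': [0.342, 0.456, -0.686, 1.814, 0.339, 0.994, 0.319], 'position': [0.535, 0.03, 0.3], 'tool_rot': [-3.14, -0.001, 2.372], 'force': [0.136, 0.004, -4.624], 'moment': [0.039, 0.03, -0.005], 'grip_width': 0.014, 'finger_force': 102.576}
pot_mouth [([0.5229, 0.1519, 0.1306], array([ 93.2,  79.3, 169.4]), 0.75)]
pot_ramp [([0.5621, 0.1435, 0.1262], array([ 59.2, 100.6, 173.8]), 0.9)]
lid_bar [([0.5367, 0.0293, 0.2355], array([-2. ,  0.8, 64.6]), 0.58)]
lid_lug []
```

View pics/w4.png

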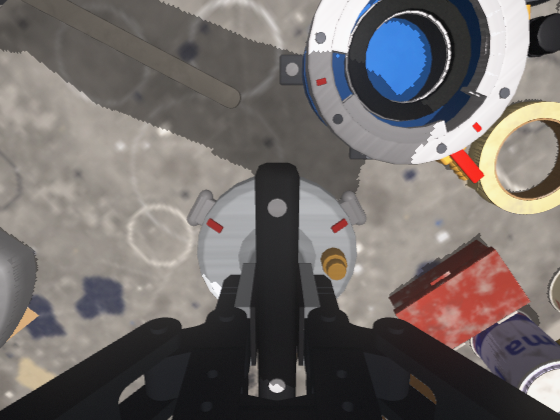

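```bash
python3 -m jog '[[[0,20,-35,0,0,0,0],[0,20,-45,0,0,0,0],[0,0,0,0,0,0,0],[0,0,0,0,0,0,0],[0,0,0,0,0,0,0]]]'
python3 - <<'E'
from h import *
s=st(); f=bot.grab_frame('wrist'); save(f,'w5.png')
for q in ['pot_mouth','pot_ramp','lid_bar','lid_lug']:
    print(q,[(np.round(d['xyz'],4).tolist(),topx(s,d['xyz']),round(d['conf'],2)) for d in bot.spot_point(q,f)[:4]])
E
```

```text
clock: 10.1
position: [0.5623, 0.0592, 0.3797]
tool_rot: [-3.14, -0.001, 2.372]
force: [0.0, -0.6, -4.2]
grip_width: 0.0142
finger_force: 98.6
{'clock': 10.1, 'qpos': [0.299, 0.426, -0.708, 1.638, 0.294, 1.189, 0.326], 'position': [0.562, 0.059, 0.38], 'tool_rot': [-3.14, -0.001, 2.372], 'force': [0.024, -0.583, -4.167], 'moment': [-0.022, 0.002, 0.013], 'grip_width': 0.014, 'finger_force': 98.631}
pot_mouth [([0.5272, 0.1546, 0.1301], array([ 91.4,  44.5, 249.6]), 0.77)]
pot_ramp [([0.5644, 0.1409, 0.1267], array([ 55.1,  60.6, 253. ]), 0.6)]
lid_bar [([0.5657, 0.0578, 0.3148], array([-3.5,  1.5, 64.9]), 0.95)]
lid_lug []
```

View pics/w5.png

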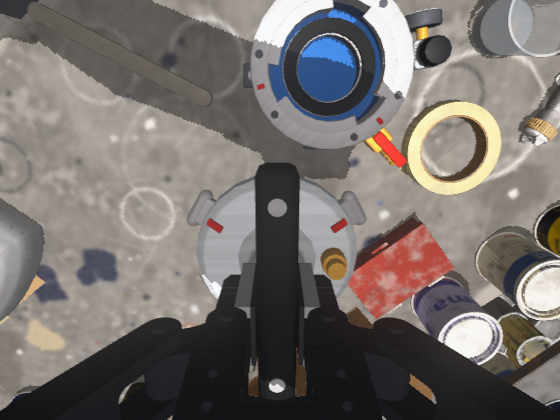

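```bash
cat > m.py <<'E'
from h import *
s=bot.observe(); f=bot.grab_frame('wrist'); R,t=wcam(s,f)
K=dict(f)
def red(img,p):
    x0,y0=p; c=img[y0-9:y0+10,x0-9:x0+10].astype(int); m=(c[...,0]-np.maximum(c[...,1],c[...,2]))>60
    ys,xs=np.nonzero(m); return np.array([x0-9+xs.mean(),y0-9+ys.mean()]),m.sum()
def sol(R,t,img,pa,pb):
    a,na=red(img,pa);b,nb=red(img,pb); A=ray(f,R,t,a,.13)[:2];B=ray(f,R,t,b,.13)[:2]
    d=B-A;r=np.linalg.norm(d)/3**.5;n=np.array([-d[1],d[0]])/np.linalg.norm(d);out=[]
    for sg in (1,-1):
        C=(A+B)/2+sg*n*r/2; out.append((np.round(C,4),np.degrees(np.arctan2(*(A-C)[::-1])),np.degrees(np.arctan2(*(B-C)[::-1]))))
    print(a,b,na,nb,'r',r);[print(o) for o in out]
sol(R,t,f['img'],(261,86),(380,120))
s4={'position':np.array([.5348,.0302,.3001]),'tool_rot':np.array([-3.14,-.001,2.372])}
R4,t4=wcam(s4,f); sol(R4,t4,cv2.imread('pics/w4.png')[:,:,::-1],(321,82),(477,128))
# lid in tool frame
T=f['tool_from_camera']
def tr(px,z):
    d=T[:3,:3]@np.linalg.inv(f['intrinsics'])@np.array([*px,1.]); c=T[:3,3]; return c+d*(z-c[2])/d[2]
img=f['img']
for p,z in [((277,207),.0576),((277,386),.0576)]: print(tr(p,z)*1000)
for p in [(215,226),(339,226)]: a,n=red(img,p); q=tr(a,.1)*1000; print('liddash',a,n,q)
for p in [(203,207),(352,207)]: print('lug',tr(p,.1076)*1000)
g=bot.grab_frame('top')
for q in ['pot_mouth','pot_ramp','lid_bar']: print(q,[(np.round(d['xyz'],4),round(d['conf'],2)) for d in bot.spot_point(q,g)[:2]])
E
python3 m.py
```

```text
[259.48387097  86.29032258] [378.1 120.2] 31 30 r 0.05846515265406198
(array([0.5203, 0.1582]), np.float64(-119.37137883896398), np.float64(0.6286211610360344))
(array([0.5501, 0.1078]), np.float64(-179.37137883896395), np.float64(60.628621161036016))
[320.98214286  81.30357143] [476.89473684 126.89473684] 56 57 r 0.058635954408530644
(array([0.5205, 0.1583]), np.float64(-119.4926482337565), np.float64(0.5073517662435191))
(array([0.5502, 0.1078]), np.float64(-179.4926482337565), np.float64(60.507351766243595))
[38.17308691 -0.94326586 57.6       ]
[-38.55567309  -1.03178168  57.6       ]
liddash [214.17857143 225.47321429] 112 [ 16.81398654 -30.93215818 100.        ]
liddash [339.13888889 225.43518519] 108 [ 16.76875204  28.64972163 100.        ]
lug [ 23.79692105 -37.28552543 107.6       ]
lug [ 23.71544134  35.83089763 107.6       ]
pot_mouth [(array([0.5225, 0.1555, 0.1324]), 0.56)]
pot_ramp []
lid_bar []
```

```bash
python3 -m jog '[[[25,11,0,0,0,0,0],[25,11,0,0,0,0,0],[25,11,0,0,0,0,0],[24,10,0,0,0,0,0],[0,0,0,0,0,-0.13,0]]]' 70 >/dev/null && python3 -m jog '[[[0,0,0,0,0,-0.13,0],[0,0,10,0,0,-0.13,0],[0,0,20,0,0,-0.13,0],[0,0,25,0,0,-0.13,0],[0,0,25,0,0,-0.13,0]]]' && python3 -m jog '[[[0,0,15,0,0,0,0],[0,0,0,0,0,0,0],[0,0,0,0,0,0,0],[0,0,0,0,0,0,0]]]'
python3 - <<'E'
from h import *
s=st(); print(topx(s,[.5208,.1588,.2456]),np.degrees(s['tool_rot'][2]))
g=bot.grab_frame('side');u,v=proj(g,g['R'],g['t'],(.52,.158,.16)).astype(int)
cv2.imwrite('pics/c.png',cv2.resize(g['img'][v-60:v+60,u-70:u+70],(700,600),interpolation=2)[:,:,::-1])
E
```

```text
clock: 11.6
position: [0.5216, 0.1597, 0.3002]
tool_rot: [3.141, 0.001, -3.125]
force: [0.7, 0.1, -3.4]
grip_width: 0.0143
finger_force: 98.7
clock: 12.0
position: [0.522, 0.1601, 0.2871]
tool_rot: [3.141, 0.002, -3.132]
force: [-0.2, 0.1, -3.0]
grip_width: 0.014
finger_force: 98.6
{'clock': 12.0, 'qpos': [0.213, 0.539, -0.866, 1.798, 0.476, 1.025, 0.742], 'position': [0.522, 0.16, 0.287], 'tool_rot': [3.141, 0.002, -3.132], 'force': [-0.225, 0.128, -2.974], 'moment': [-0.025, 0.021, 0.005], 'grip_width': 0.014, 'finger_force': 98.566}
[ 1.3 -1.3 41.5] -179.4664918664303
```

```bash
python3 -m jog '[[[1.2,-1.2,10,0,0,0,0],[0,0,10,0,0,0,0],[0,0,6,0,0,0,0],[0,0,4,0,0,0,0],[0,0,0,0,0,0,0]]]' && python3 -m jog '[[[0,0,4,0,0,0,0],[0,0,3,0,0,0,0],[0,0,3,0,0,0,0],[0,0,2,0,0,0,0],[0,0,0,0,0,0,0]]]'
python3 - <<'E'
from h import *
s=st()
E
```

```text
clock: 12.55
position: [0.5202, 0.1585, 0.2553]
tool_rot: [-3.141, -0.001, -3.13]
force: [0.1, -0.1, -3.1]
grip_width: 0.014
finger_force: 98.7
clock: 13.05
position: [0.5203, 0.1585, 0.2436]
tool_rot: [-3.142, -0.0, -3.13]
force: [-0.2, -0.0, -4.4]
grip_width: 0.014
finger_force: 98.7
{'clock': 13.05, 'qpos': [0.188, 0.59, -0.832, 1.844, 0.532, 0.946, 0.699], 'position': [0.52, 0.159, 0.244], 'tool_rot': [-3.142, -0.0, -3.13], 'force': [-0.237, -0.005, -4.446], 'moment': [0.018, -0.049, -0.015], 'grip_width': 0.014, 'finger_force': 98.685}
```

```bash
python3 -m jog '[[[0.3,0.2,2,0,0,0,0],[0,0,2,0,0,0,0],[0,0,0,0,0,0,0]]]' && python3 -m jog '[[[0,0,2,0,0,0,0],[0,0,2,0,0,0,0],[0,0,0,0,0,0,0]]]';  python3 - <<'E'
from h import *
s=st()
E
```

```text
clock: 13.35
position: [0.52, 0.1587, 0.2396]
tool_rot: [-3.141, -0.0, -3.13]
force: [0.7, 0.4, -3.5]
grip_width: 0.0142
finger_force: 98.7
clock: 13.65
position: [0.52, 0.1587, 0.2356]
tool_rot: [-3.141, -0.0, -3.13]
force: [0.2, -0.1, -3.4]
grip_width: 0.0139
finger_force: 98.7
{'clock': 13.65, 'qpos': [0.182, 0.6, -0.825, 1.851, 0.543, 0.932, 0.689], 'position': [0.52, 0.159, 0.236], 'tool_rot': [-3.141, -0.0, -3.13], 'force': [0.213, -0.115, -3.394], 'moment': [-0.007, 0.005, -0.002], 'grip_width': 0.014, 'finger_force': 98.684}
```

```bash
for i in 1 2 3 4; do python3 -m jog '[[[0,0,1,0,0,0,0],[0,0,0,0,0,0,0]]]' | egrep 'pos|force: \['; done
```

```text
position: [0.52, 0.1587, 0.2348]
force: [-1.0, 1.1, -2.8]
position: [0.5201, 0.1587, 0.2338]
force: [0.1, -0.4, -3.6]
position: [0.5201, 0.1587, 0.2328]
force: [0.1, 0.4, -4.2]
position: [0.5201, 0.1587, 0.2319]
force: [-0.3, -0.6, -1.8]
```

```bash
for i in 1 2 ; do python3 -m jog '[[[0,0,0.5,0,0,0,0],[0,0,0,0,0,0,0]]]' | egrep 'pos|force: \['; done
```

```text
position: [0.5202, 0.1588, 0.2316]
force: [-1.3, -0.1, 2.6]
position: [0.5202, 0.1588, 0.2312]
force: [-2.6, 0.1, 7.6]
```

```bash
cat > m2.py <<'E'
from h import *
s=bot.observe(); print('yaw',round(np.degrees(s['tool_rot'][2])%360,2),'rp',np.round(np.array(s['tool_rot'][:2]),4),'z',np.round(np.array(s['position'])*1000,2),'F',np.round(s['force'],1),'M',np.round(s['moment'],3),'q',np.round(s['qpos'],2),s['clock'])
E
python3 -m jog '[[[0,0,0.2,0,0,0,0],[0,0,0,0,0,0,0],[0,0,0,0,0,0,0]]]'>/dev/null; python3 m2.py; for i in 1 2 ; do python3 -m jog '[[[0,0,0,0,0,0.05,0],[0,0,0,0,0,0.05,0],[0,0,0,0,0,0,0]]]' >/dev/null; python3 m2.py; done
```

```text
yaw 180.64 rp [3.1415e+00 6.0000e-04] z [520.23 158.84 231.1 ] F [-2.5 -1.5  7.5] M [-0.217  0.461  0.026] q [ 0.18  0.61 -0.82  1.85  0.55  0.92  0.68] 15.15
yaw 174.8 rp [3.141e+00 1.300e-03] z [520.47 159.07 231.26] F [ 0.4 -0.4  5.8] M [ 0.093 -0.038 -0.017] q [ 0.16  0.6  -0.8   1.86  0.53  0.91  0.6 ] 15.45
yaw 169.07 rp [3.1408e+00 1.2000e-03] z [520.46 159.09 231.23] F [-0.9 -0.2  6.1] M [ 0.11  -0.108 -0.019] q [ 0.15  0.59 -0.77  1.86  0.52  0.91  0.51] 15.75
```

```bash
for i in 1 2 3 ; do python3 -m jog '[[[0,0,0,0,0,0.05,0],[0,0,0,0,0,0.05,0],[0,0,0,0,0,0,0]]]' >/dev/null; python3 m2.py; done
```

```text
yaw 163.35 rp [3.1407e+00 1.2000e-03] z [520.49 159.11 231.26] F [0.3 0.3 6.2] M [ 0.064 -0.112 -0.087] q [ 0.13  0.58 -0.75  1.86  0.5   0.9   0.42] 16.05
yaw 157.67 rp [3.1408e+00 1.0000e-03] z [520.42 158.99 231.09] F [1.8 0.3 4.7] M [ 0.146 -0.236 -0.118] q [ 0.11  0.58 -0.72  1.86  0.48  0.89  0.34] 16.35
yaw 152.02 rp [3.1412e+00 3.0000e-04] z [520.26 158.78 230.67] F [ 3.   0.2 -1.5] M [ 0.159 -0.731  0.033] q [ 0.1   0.57 -0.7   1.86  0.47  0.88  0.26] 16.65
```

```bash
python3 -m jog '[[[0,0,0.5,0,0,0,0],[0,0,0,0,0,0,0]]]' >/dev/null; python3 m2.py;  for i in 1 2 ; do python3 -m jog '[[[0,0,0.3,0,0,0.05,0],[0,0,0,0,0,0,0],[0,0,0,0,0,0,0]]]' >/dev/null; python3 m2.py; done
```

```text
yaw 152.12 rp [3.1412e+00 5.0000e-04] z [520.3  158.85 230.6 ] F [-0.1  0.2  6.5] M [-0.148 -0.206 -0.009] q [ 0.1   0.57 -0.7   1.86  0.47  0.88  0.26] 16.85
yaw 149.25 rp [3.1409e+00 7.0000e-04] z [520.39 158.91 230.33] F [1.  0.3 6.4] M [-0.012 -0.33  -0.044] q [ 0.09  0.57 -0.69  1.86  0.46  0.88  0.21] 17.15
yaw 146.39 rp [3.1407e+00 7.0000e-04] z [520.46 158.96 230.07] F [ 2.3 -0.1  6.4] M [-0.001 -0.415 -0.008] q [ 0.08  0.56 -0.67  1.86  0.45  0.87  0.17] 17.45
```

```bash
python3 -m jog '[[[0,0,-0.4,0,0,0,0],[0,0,0,0,0,0,0],[0,0,0,0,0,0,0]]]' >/dev/null; python3 m2.py;  for i in 1 2 ; do python3 -m jog '[[[0,0,0.15,0,0,0.025,0],[0,0,0,0,0,0,0],[0,0,0,0,0,0,0]]]' >/dev/null; python3 m2.py; done
```

```text
yaw 146.33 rp [3.1407e+00 4.0000e-04] z [520.43 158.91 230.12] F [5.5 2.  0.5] M [ 0.412 -1.205  0.104] q [ 0.08  0.56 -0.67  1.86  0.45  0.87  0.17] 17.75
yaw 144.86 rp [3.1411e+00 3.0000e-04] z [520.29 158.86 229.98] F [4.8 1.3 2.7] M [ 0.275 -1.249  0.219] q [ 0.08  0.56 -0.67  1.86  0.45  0.87  0.15] 18.05
yaw 143.41 rp [3.1414e+00 2.0000e-04] z [520.17 158.78 229.83] F [4.5 0.9 5.1] M [ 0.244 -1.107  0.262] q [ 0.07  0.56 -0.66  1.86  0.44  0.87  0.13] 18.35
```

```bash
python3 -m jog '[[[0,0,-0.3,0,0,0,0],[0,0,0,0,0,0,0],[0,0,0,0,0,0,0]]]' >/dev/null; python3 m2.py;  for i in 1 ; do python3 -m jog '[[[0,0,0.1,0,0,0.025,0],[0,0,0,0,0,0,0],[0,0,0,0,0,0,0]]]' >/dev/null; python3 m2.py; done
```

```text
yaw 143.41 rp [ 3.1413e+00 -1.0000e-04] z [520.17 158.78 229.86] F [ 6.1  1.2 -1.5] M [ 0.516 -1.422  0.248] q [ 0.07  0.56 -0.66  1.86  0.44  0.87  0.13] 18.65
yaw 141.99 rp [-3.1415e+00 -1.0000e-04] z [520.04 158.76 229.74] F [4.6 2.  0.4] M [ 0.412 -1.259  0.396] q [ 0.07  0.56 -0.66  1.86  0.44  0.87  0.11] 18.95
```

```bash
python3 -m jog '[[[0,0,0,0,0,0,0.15],[0,0,0,0,0,0,0.3],[0,0,0,0,0,0,0.5],[0,0,0,0,0,0,0.5]]]'; python3 m2.py; python3 -m jog '[[[0,0,-5,0,0,0,0.5],[0,0,-15,0,0,0,0.6],[0,0,-25,0,0,0,0.6],[0,0,-30,0,0,0,0.6],[0,0,-30,0,0,0,0.6]]]' >/dev/null;  python3 -m jog '[[[-25,0,-30,0,0,0,0.6],[-25,0,-30,0,0,0,0.6],[0,0,0,0,0,0,0.6],[0,0,0,0,0,0,0.6],[0,0,0,0,0,0,0.6]]]'
python3 - <<'E'
from h import *
s=bot.observe(); f=bot.grab_frame('wrist'); R,t=wcam(s,f)
g=bot.grab_frame('side');u,v=proj(g,g['R'],g['t'],(.52,.158,.15)).astype(int)
c=cv2.resize(g['img'][v-40:v+40,u-40:u+40],(400,420),interpolation=2)
cv2.imwrite('pics/d.png',np.hstack([f['img'][:,:400] if 0 else cv2.resize(f['img'],(400,420)),c])[:,:,::-1]);save(f,'w6.png')
for q in ['lid','lid_bar','pot_mouth']:
  for h in (f,g): print(q,[(np.round(d['xyz'],4),round(d['conf'],2)) for d in bot.spot_point(q,h)[:2]])
E
```

```text
clock: 19.35
position: [0.5197, 0.1585, 0.2296]
tool_rot: [-3.141, -0.001, 2.478]
force: [-0.5, -0.4, 0.2]
grip_width: 0.0426
finger_force: 0.0
yaw 141.96 rp [-3.1405e+00 -6.0000e-04] z [519.65 158.54 229.59] F [-0.5 -0.4  0.2] M [-0.005 -0.012  0.042] q [ 0.07  0.56 -0.66  1.86  0.44  0.87  0.11] 19.35
clock: 20.35
position: [0.5587, 0.1284, 0.3947]
tool_rot: [-3.141, -0.001, 2.479]
force: [-0.2, -0.3, -0.2]
grip_width: 0.0512
finger_force: 0.0
lid [(array([0.5236, 0.1544, 0.1159]), 0.55)]
lid [(array([0.5173, 0.1592, 0.1163]), 0.8), (array([ 0.6296, -0.3663,  0.0049]), 0.48)]
lid_bar [(array([0.5209, 0.1582, 0.1638]), 0.65)]
lid_bar [(array([0.5174, 0.1593, 0.1586]), 0.76)]
pot_mouth []
pot_mouth [(array([0.521 , 0.1554, 0.1321]), 0.74), (array([0.5543, 0.1301, 0.1251]), 0.51)]
```

View pics/d.png

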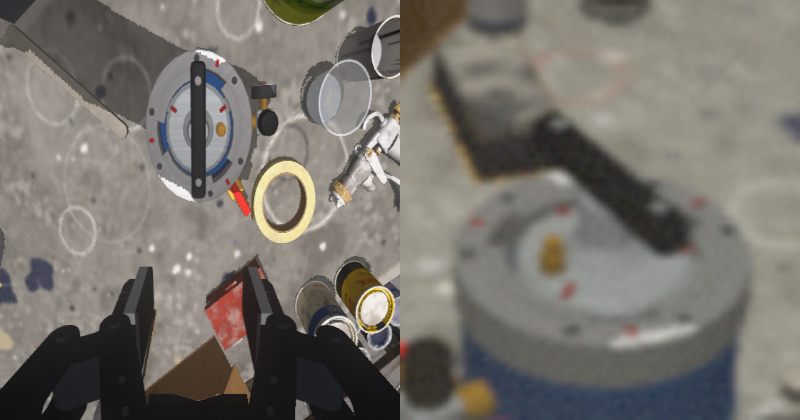

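The picture shows the lid seated level in the collar, with its bar vertical at (198,130), still at the angle where I left it. The blue gaps are empty because the lugs are under the tabs, and the gripper is clear.

```bash
python3 -c "
from workcell import bot
print(bot.job_done())"
```

```text
the job is handed in; nothing more can be done
None
```

The lid is locked on the pot, turned about 39° clockwise from the gaps until the bar read about 0.40 N m. It looks level in the last pictures, the gripper is clear, and I handed the job in about 20 s into the 58 s limit; no verdict came back.

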